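# Reload the desk note holder by pushing the pad home and shutting its frame

## Task

Reload the note holder: push the loose square note pad along the desk, between the holder's two wooden cheeks, until it is fully home against the back, and then swing the holder's hinged brass frame forward and down until it is fully shut over the pad. Only push with the fingers: the pad stays flat on the desk all the time and is not lifted. Leave the pen, the eraser, the ink bottle and the memory stick where they are.

Things in the scene. Friction and masses are not known exactly. Their poses are not given: they have to be found in the camera images.
- note_pad: yellow square pad of notes, 76 x 76 mm and 12 mm thick, about 50 g, loose, flat on the desk in front of the holder's open end. Origin: centre of its underside; x and y along its sides, z up. It starts up to 40 mm off the holder's middle line and up to 23 degrees askew.
- holder: fixed note holder of mid-brown wood: a back block (108 wide, 30 deep, 16 mm high) and two parallel cheeks (14 thick, 16 mm high), open in front and above. Origin: middle of the block's inner face (the stop), at desk height. x: the way the pad goes in; y: left of it; z up. The stop is x = 0. A pad fully home touches it, its centre at x = -38 mm, and sticks 3 mm out of the cheeks.
- holder_mouth (a point): middle of the gap between the cheeks' front ends, at desk height, at x = -73 mm of the holder. The cheeks' ends are round noses of 7 mm radius; their inner faces are at y = +40 and -40 mm, so the gap is 80 mm wide: 2 mm more than the pad on each side. The pad slides in on the desk's own level; the thin cork liner there makes no step.
- frame (a joint): angle of the brass frame, rad: 0 = fully shut (level over the pad), growing as it swings up and back; pi/2 = upright, end stop 2.0. Starts open at 1.6 to 1.85. The hinge is stiff: the frame stays where it is left; 1 to 2 N on its bar moves it. 4 mm thick: two arms along the cheeks, an open window between them, and across their ends a bar 106 mm wide (along y), 73 to 99 mm from the hinge.
- frame_hinge (a point): middle of the frame's hinge line, at x = +13, y = 0, z = 20.5 mm of the holder; the line runs along the holder's y.
- frame_bar (a point): middle of the bar's outer face (its top when shut, its far side when upright), 86 mm from the hinge line. Shut, it is at x = -73, z = 22.5 mm of the holder. A lip along the bar's outer edge, 64 mm wide and 4 mm thick, reaches 13.5 mm beyond the bar's other face; it drops in front of a pad that is home (5.5 mm from it) and lands on one that is not.
- ball_pen: steel ball pen, 139 x 12 x 12 mm, lying loose to the right of the holder. Leave alone.
- eraser: eraser in a sleeve, 45 x 21 x 12 mm, loose, left of the holder. Leave alone.
- ink_bottle: square ink bottle with a round cap, 55 x 55 mm, 68 mm high, standing loose left of the holder. Leave alone.
- usb_stick: memory stick, 50 x 18 x 8 mm, loose, right of the holder beyond the pen. Leave alone.
Not all that is in view belongs to the job. What is shaped like the note_pad but black is not meant.

How it is judged (in metres and radians):
On the way:
1. the pad lies fully home between the cheeks, square and flat, while the frame is still open (x of note_pad in the frame of holder above -0.0415 m and y of note_pad in the frame of holder between -0.005 and 0.005 m and angle between the x axis of note_pad and the x axis of holder, either way round below 0.07 rad and height (world z) of note_pad below 0.003 m and angle between note_pad's own z axis and vertical below 0.05 rad and value of joint frame above 0.6 rad), for 0.2 s.
At the end, for the whole second after the job is handed in: The pad lies flat in the holder, its far edge within 3.5 mm of the back stop, between the cheeks and square within 4 degrees, at rest, and the brass frame is shut (within 0.035 rad, 2 degrees) (x of note_pad in the frame of holder above -0.0415 m and y of note_pad in the frame of holder between -0.005 and 0.005 m and angle between the x axis of note_pad and the x axis of holder, either way round below 0.07 rad and height (world z) of note_pad below 0.003 m and angle between note_pad's own z axis and vertical below 0.05 rad and value of joint frame below 0.035 rad and linear speed of note_pad below 0.01 m/s); the robot touches nothing.
It fails at once if the note pad is lifted off the desk or tipped (height (world z) of note_pad above 0.005 m or angle between note_pad's own z axis and vertical above 0.15 rad).
It fails at once if the ball pen is moved by more than 15 mm or tipped (distance of ball_pen from where it was at the start of the episode above 0.015 m or angle between ball_pen's own z axis and vertical above 0.3 rad).
It fails at once if the eraser is moved by more than 15 mm or tipped (distance of eraser from where it was at the start of the episode above 0.015 m or angle between eraser's own z axis and vertical above 0.3 rad).
It fails at once if the ink bottle is moved by more than 15 mm or tipped (distance of ink_bottle from where it was at the start of the episode above 0.015 m or angle between ink_bottle's own z axis and vertical above 0.3 rad).
It fails at once if the memory stick is moved by more than 15 mm or tipped (distance of usb_stick from where it was at the start of the episode above 0.015 m or angle between usb_stick's own z axis and vertical above 0.3 rad).
It also fails if it takes over 72 s, if anything falls off the work surface, if the arm or the gripper's body presses on something with over 40 N, if the wrist force passes 120 N, or if a joint passes its speed limit or range.

## Robot

A 6-joint arm with a two-finger parallel gripper is mounted at the origin on the work surface; the furniture and walls round the work are solid. World frame = base frame: x ahead of the robot, y to its left, z up, the work surface at z = 0. Lengths are in m, angles in degrees, forces in N, time in s.
With the tool pointing down it reaches from about 0.4 to 0.825 m from the base axis. Payload 7 kg.
Tool frame: the origin (TCP) lies on the centre line of the jaws, within the pads' length; the fingertips stand 22 mm ahead of it and the grasp point (between the pads) lies 3 mm ahead of it; z points along the fingers, y is the line along which they close (so a half turn about z gives the same grasp; the last joint's range is limited). The gripper opens to 88 mm and grips with 3 to 60 N. Pads are 19 mm wide; open, the fingers measure 130 mm over their backs; the gripper's body (78 mm by 193 mm) begins 47 mm behind the grasp point.
Start: joints at [91.851, 20.546, 0.682, 0, -70.136, -16.507], TCP at [0.171, 0.653, 0.249] pointing down, gripper open.
Joint ranges: [-176.03, 176.03], [-82.01, 121.73], [-58.28, 71.71], [-173.87, 95.51], [-174.79, -0.11], [-173.66, 173.66]. Speed limits (degrees/s): [136.94, 136.94, 172.46, 180, 180, 180].

## Interface

Orientations are given as [roll, pitch, yaw] about the fixed x, y, z axes, in that order (R = Rz(yaw) Ry(pitch) Rx(roll)).
In Python, from plant import get_state, cams, r gives the robot as it stands.
- The arm moves only by the tool apply_moves, never from a script. Its argument "targets" is a list of rows, each an object with "dp": the shift along the world's x, y, z in m, a list of three; "yaw": the turn about the world's z in degrees. In form: [{"dp": [x, y, z], "yaw": yaw}, ...]. A call has 1 to 20 rows; each row is the pose to reach, as a shift and turn from the pose commanded when the call began; what a row does not reach only later rows make up. A row lasts 1/12 s, in which the tool goes at most 41.7 mm and 7.16 degrees, less where a joint would pass 70% of its speed; a pose out of reach is approached as far as the arm can. A call with a gripper value outside its range is refused whole. "grip" is the gripper command: -1 is fully open, 1 is shut, values between are in proportion, set as the call begins (left out, the last holds). The fingers move at their own pace and stop on an object; "squeeze" is the grip in N (left out, the last holds). Time passes only in rows, so rows that repeat a pose let the fingers close. It gives the time, the measured TCP pose, the force, the opening and the grip force at its end, in the units of the state.
- get_state(): the state, without advancing time (a new reading comes with each control period).
- cams.capture(name): name is "scene" or "top" or "wrist"; returns a dict with "image" (400x640x3 uint8, red, green, blue), "range_z" (400x640 float32, m along the optical axis (not along the pixel's ray), 0 where there is no reading), "fx", "fy", "cx", "cy" (pixels), "R" (3x3) and "t" (3): a world point X has camera coordinates R X + t; the wrist camera has in their place "T_tool_cam" (4x4, takes a point from camera to tool coordinates, whose origin is the TCP and whose axes are the flange's). Camera axes: x right, y down, z forward; pixel columns grow to the right and rows downward; lengths in m; the calibration is good to about 2 mm. A picture is of the moment at which its call begins: read the wrist's pose just before it.
- r.close_job(): hands the job in; it is judged then, once.
The state is a dict: "time_s": time; "joints": joint angles; "qd": joint speeds; "joint_torque": joint torques, N m; "tcp_pos": TCP position; "eef_rot": TCP orientation; "contact_force": force on the tool from outside, world axes, zero at the start; "moment": the same for the moment, N m; "gripper_width": finger opening in m; "gripper_force": force on a finger pad.
Only numpy, scipy, OpenCV 4.12 (cv2) and the standard library are available. Lean on these libraries where they do the work, as an engineer would, in place of code of your own. Each camera call takes 0.05 s, during which the arm holds its last target. There are 200 camera calls.

## Working session

There is one attempt and no reset: what is moved stays moved. The work goes in short steps, Python scripts to look and compute and a tool call to move; the robot and the scene stay as the last step left them, time stands still between calls to the robot, and variables do not carry over. Pictures are saved under pics/ and viewed, at most 10 in all, crops included, and the job is handed in when it is done.

Besides the shell and the picture viewer there is one more tool, called after "Call:" by a JSON object that holds its "method" and its "body", one argument or row to a line. apply_moves: Moves the arm, as the interface text tells. Its arguments: {"type":"object","properties":{"targets":{"type":"array","items":{"type":"object","properties":{"dp":{"type":"array","items":{"type":"number"}},"yaw":{"type":"number"}}}},"grip":{"type":"number"},"squeeze":{"type":"number"}},"required":["targets"]}

```bash
mkdir -p pics; ls; python3 - <<'E'
from plant import get_state,cams,r
import cv2
s=get_state();print({k:s[k] for k in('time_s','tcp_pos','eef_rot','gripper_width','contact_force')})
for n in('top','scene'):
    c=cams.capture(n);cv2.imwrite(f'pics/{n}0.png',c['image'][:,:,::-1]);print(n,c['fx'],c['R'],c['t'],c['range_z'].mean())
E
```

```text
pics
{'time_s': 0.0, 'tcp_pos': array([0.17066636, 0.65260323, 0.24764496]), 'eef_rot': array([ 1.79907516e+02, -7.23081925e-03, -1.46606610e+01]), 'gripper_width': 0.08791479788167897, 'contact_force': array([-0.16449185, -0.07897644,  0.80478981])}
top 413.98248375930854 [[ 0.01535337 -0.99966113 -0.02102128]
 [-0.98117855 -0.01101547 -0.19278827]
 [ 0.19249138  0.02358558 -0.98101518]] [0.36445353 0.51388311 0.80208621] 1.1670567
scene 365.66440406661445 [[ 0.79721038 -0.60324674  0.02343046]
 [-0.35307759 -0.49738213 -0.79243122]
 [ 0.48968544  0.62346162 -0.6095111 ]] [-0.18295212  0.41285641  0.42020194] 1.3577905
```

View pics/top0.png

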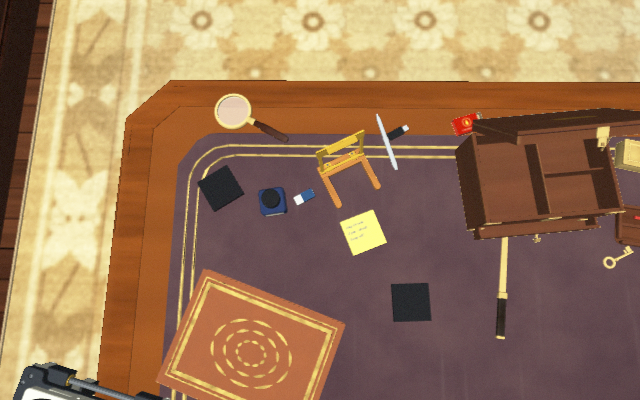

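View pics/scene0.png

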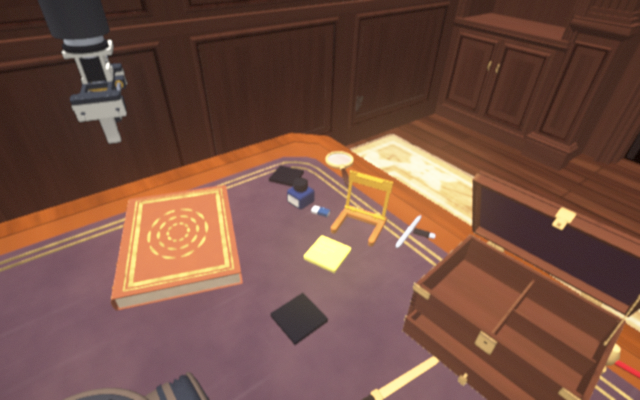

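Top view: the yellow note pad is at (363,232). The holder's block is near (345,160), with cheek ends at about (337,205) and (378,187), and the frame stands open at (340,145). The other square, flat items are black, at (221,188) and (410,302), so they aren't meant. The pen is at (387,140), the stick at (398,131), the eraser at (305,197) and the bottle at (271,200).

```bash
cat > h.py <<'E'
import numpy as np,cv2
from plant import get_state,cams,r
from scipy.spatial.transform import Rotation as Ro
def cap(n):
    s=get_state();c=cams.capture(n)
    if n=='wrist':
        T=np.eye(4);T[:3,:3]=Ro.from_euler('xyz',s['eef_rot'],degrees=True).as_matrix();T[:3,3]=s['tcp_pos']
        M=T@np.array(c['T_tool_cam']);c['Rw'],c['o']=M[:3,:3],M[:3,3]
    else: c['Rw']=np.array(c['R']).T;c['o']=-c['Rw']@np.array(c['t'])
    v,u=np.mgrid[:400,:640];z=c['range_z']
    P=np.stack([(u-c['cx'])/c['fx']*z,(v-c['cy'])/c['fy']*z,z],-1)
    c['P']=P@c['Rw'].T+c['o'];c['P'][z==0]=np.nan
    return c
def onplane(c,uv,h):
    uv=np.atleast_2d(uv).astype(float);d=np.c_[(uv[:,0]-c['cx'])/c['fx'],(uv[:,1]-c['cy'])/c['fy'],np.ones(len(uv))]@c['Rw'].T
    return c['o']+d*((h-c['o'][2])/d[:,2])[:,None]
def pad(c,h=.012):
    I=c['image'];hsv=cv2.cvtColor(I,cv2.COLOR_RGB2HSV)
    m=cv2.inRange(hsv,(24,70,170),(36,255,255));m=cv2.morphologyEx(m,cv2.MORPH_OPEN,np.ones((3,3)))
    cs=[k for k in cv2.findContours(m,0,1)[0] if cv2.contourArea(k)>300]
    k=max(cs,key=cv2.contourArea)
    X=onplane(c,k[:,0],h)[:,:2].astype(np.float32)
    zz=np.nanmedian(c['P'][...,2][m>0])
    return cv2.minAreaRect(X*1000),zz
E
python3 - <<'E'
from h import *
for n in('top','scene'):
    c=cap(n);print(n,c['o'],pad(c))
    pts={'top':[(337,205),(378,187),(345,160),(320,152),(363,135),(305,197),(271,200),(387,140),(398,131),(320,177),(372,150)],'scene':[(335,228),(373,239),(365,212)]}[n]
    for u,v in pts: print((u,v),np.round(c['P'][v,u],4))
    print('desk z',np.round(c['P'][{'top':(270,340),'scene':(290,260)}[n]],4))
    cv2.imwrite(f'pics/{n}1.png',cv2.resize(c['image'][95:275,250:450] if n=='top' else c['image'][150:290,270:460],None,fx=3,fy=3,interpolation=2)[:,:,::-1])
E
```

```text
top [0.34422081 0.35107303 0.89359067] (((449.8351745605469, 272.02386474609375), (77.38385772705078, 77.846923828125), 21.937705993652344), np.float64(-0.7642932145289819))
(337, 205) [0.5064 0.3274 0.0183]
(378, 187) [0.547  0.239  0.0179]
(345, 160) [0.6044 0.3108 0.0267]
(320, 152) [0.5932 0.3639 0.1167]
(363, 135) [0.6329 0.2787 0.1058]
(305, 197) [0.5238 0.3967 0.015 ]
(271, 200) [0.5057 0.463  0.0695]
(387, 140) [0.6549 0.2173 0.0151]
(398, 131) [0.6786 0.1914 0.0085]
(320, 177) [0.5704 0.3649 0.0087]
(372, 150) [0.6346 0.2496 0.0053]
desk z [0.3692 0.3198 0.0019]
scene [ 0.0858549  -0.16699765  0.58756471] (((447.5971374511719, 268.7515869140625), (84.14262390136719, 80.22203063964844), 22.245494842529297), np.float64(0.010735066071965227))
(335, 228) [0.5092 0.3178 0.0151]
(373, 239) [0.5566 0.2386 0.0145]
(365, 212) [0.601  0.315  0.0219]
desk z [0.2823 0.2728 0.0008]
```

View pics/top1.png

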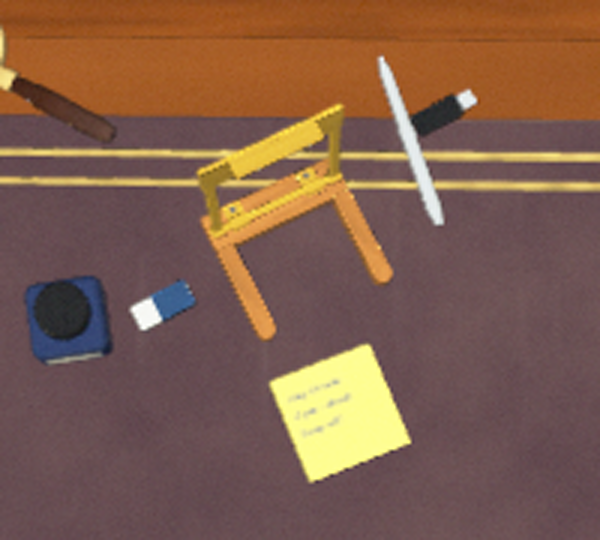

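Call:
{"method": "apply_moves", "body": {
  "targets": [
    {"dp": [0.0,0.0,0.05],"yaw": 7},
    {"dp": [0.23,-0.37,0.06],"yaw": 38},
    {"dp": [0.23,-0.37,0.06],"yaw": 38},
    {"dp": [0.23,-0.37,0.06],"yaw": 38},
    {"dp": [0.23,-0.37,0.06],"yaw": 38},
    {"dp": [0.23,-0.37,0.06],"yaw": 38},
    {"dp": [0.23,-0.37,0.06],"yaw": 38},
    {"dp": [0.23,-0.37,0.06],"yaw": 38},
    {"dp": [0.23,-0.37,0.06],"yaw": 38},
    {"dp": [0.23,-0.37,0.06],"yaw": 38},
    {"dp": [0.23,-0.37,0.06],"yaw": 38},
    {"dp": [0.23,-0.37,0.06],"yaw": 38},
    {"dp": [0.23,-0.37,0.06],"yaw": 38},
    {"dp": [0.23,-0.37,0.06],"yaw": 38},
    {"dp": [0.23,-0.37,0.06],"yaw": 38}
  ],
  "grip": 0.3
}}

```text
time_s: 1.45
tcp_pos: [0.4007, 0.2831, 0.3085]
eef_rot: [-180.0, 0.0, 23.3]
contact_force: [-0.2, -0.3, 0.1]
gripper_width: 0.0307
gripper_force: 0.0
```

```bash
python3 - <<'E'
from h import *
c=cap('wrist');cv2.imwrite('pics/w0.png',c['image'][:,:,::-1]);s=get_state()
print(s['tcp_pos'],s['eef_rot'],s['gripper_width'],c['o'],pad(c))
t=cap('top');print(pad(t));np.save('w0P.npy',c['P']);cv2.imwrite('w0.png',c['image'])
E
```

```text
Traceback (most recent call last):
  File "h.py", line 21, in pad
    k=max(cs,key=cv2.contourArea)
ValueError: max() iterable argument is empty
```

View pics/w0.png

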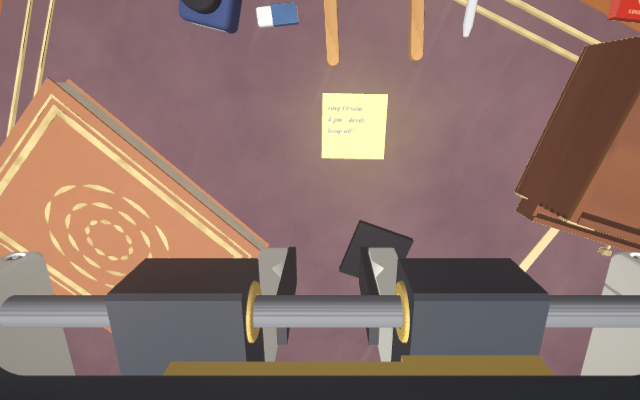

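The wrist view shows the pad at (354,126) and the cheek noses at (333,62) and (417,57). I'll move forward so the whole holder is in view.

Call:
{"method": "apply_moves", "body": {
  "targets": [
    {"dp": [0.037,0.016,0.0],"yaw": 0},
    {"dp": [0.074,0.032,0.0],"yaw": 0},
    {"dp": [0.09,0.035,0.0],"yaw": 0},
    {"dp": [0.09,0.035,0.0],"yaw": 0},
    {"dp": [0.09,0.035,0.0],"yaw": 0},
    {"dp": [0.09,0.035,0.0],"yaw": 0}
  ]
}}

```text
time_s: 2.0
tcp_pos: [0.49, 0.3186, 0.308]
eef_rot: [180.0, 0.1, 23.4]
contact_force: [-0.1, -0.4, -0.6]
gripper_width: 0.0313
gripper_force: 0.0
```

```bash
sed -i 's/(24,70,170),(36,255,255)/(22,50,190),(38,255,255)/' h.py; python3 - <<'E'
from h import *
c=cap('wrist');cv2.imwrite('pics/w1.png',c['image'][:,:,::-1]);s=get_state()
print(s['tcp_pos'],s['eef_rot'],s['gripper_width'],c['o'],pad(c))
np.save('w1P.npy',c['P'])
P=c['P'];hsv=cv2.cvtColor(c['image'],cv2.COLOR_RGB2HSV)
desk=P[...,2]; print('desk z', np.nanmedian(desk[100:250,100:250]))
# cheek/block tops: wood coloured at 10..20 mm in the neighbourhood
near=(np.hypot(P[...,0]-.56,P[...,1]-.30)<.13)
z=P[...,2]
print(np.histogram(z[near],bins=np.arange(-.004,.13,.004)))
m=near&(z>.0105)&(z<.0205)&(hsv[...,0]<24)&(hsv[...,1]>100)
q=P[m];np.save('q.npy',q);print(len(q),np.median(q[:,2]))
for v in range(20,400,15):
    pass
vis=c['image'].copy();vis[m]=(0,255,0);cv2.imwrite('pics/w1m.png',np.vstack([vis[:250]])[:,:,::-1])
E
```

```text
[0.489898   0.31843184 0.30850183] [1.79997958e+02 1.73804060e-02 2.34118270e+01] 0.03084160641950214 [0.56632243 0.35224946 0.44409799] (((452.05908203125, 272.1978454589844), (76.95613861083984, 76.57673645019531), 22.203445434570312), np.float64(0.012854890939781038))
desk z 0.0024127715066507016
(array([  479, 26082,  1359,  2080,  3227,  1266,   373,   216,    12,
          15,    14,    16,    16,    17,    16,    16,    13,    14,
          13,    17,    23,    18,    23,    18,    39,    47,    51,
          59,    57,    75,  1741,   206,     0]), array([-0.004,  0.   ,  0.004,  0.008,  0.012,  0.016,  0.02 ,  0.024,
        0.028,  0.032,  0.036,  0.04 ,  0.044,  0.048,  0.052,  0.056,
        0.06 ,  0.064,  0.068,  0.072,  0.076,  0.08 ,  0.084,  0.088,
        0.092,  0.096,  0.1  ,  0.104,  0.108,  0.112,  0.116,  0.12 ,
        0.124,  0.128]))
2732 0.015903997870459263
```

View pics/w1m.png

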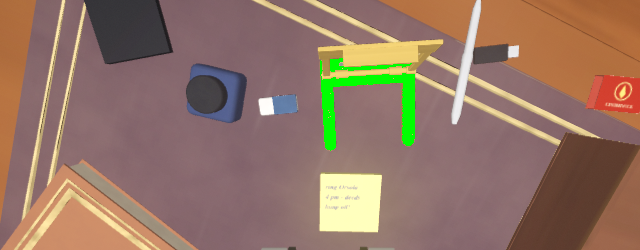

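```bash
cat > fit.py <<'E'
from h import *
q=np.load('q.npy')[:,:2]
yaw=np.radians(25);o=np.array([.58,.31])
for i in range(20):
    ex=np.array([np.cos(yaw),np.sin(yaw)]);ey=np.array([-ex[1],ex[0]])
    a=(q-o)@np.c_[ex,ey]
    k=(a[:,0]<-.012)&(a[:,0]>-.064)&(abs(abs(a[:,1])-.047)<.013 if i>3 else True)
    L=a[k&(a[:,1]>0)];R=a[k&(a[:,1]<0)]
    fl=np.polyfit(L[:,0],L[:,1],1);fr=np.polyfit(R[:,0],R[:,1],1)
    yaw+=np.arctan((fl[0]+fr[0])/2)
    o=o+ey*(fl[1]+fr[1])/2
    tip=np.mean([np.percentile(a[(abs(abs(a[:,1])-.047)<.009)&(np.sign(a[:,1])==s),0],.5) for s in(1,-1)])
    o=o+ex*(tip+.073)
print('yaw',np.degrees(yaw),'o',o,'gap ctr',fl,fr,tip)
inner=a[(abs(a[:,1])<.03),0];print('stop inner pct',np.percentile(inner,[0,1,5,50]),len(inner))
wl=[np.percentile(abs(x[:,1]),[1,99]) for x in(L,R)];print(wl)
P=np.load('w1P.npy').reshape(-1,3);P=P[P[:,2]>.1];P=P[np.hypot(P[:,0]-o[0],P[:,1]-o[1])<.12];b=(P[:,:2]-o)@np.c_[ex,ey]
print('bar x,y,z med',np.median(b,0),np.median(P[:,2]),b.min(0),b.max(0),P[:,2].max())
def tw(x,y):return np.round(o+ex*x+ey*y,4)
def th(p):p=np.array(p)-o;return np.round([p@ex,p@ey],4)
c=cap('top');pr,_=pad(c);print('pad top',pr,th(np.array(pr[0])/1000),'wrist',th([.45206,.2722]))
print('bottle',th([.5057,.463]),'eraser',th([.5238,.3967]),'pen',th([.6549,.2173]))
E
python3 fit.py
```

```text
yaw 26.927223896253185 o [0.59224675 0.31375537] gap ctr [-0.00126338  0.04662507] [ 0.00126338 -0.04662507] -0.07300000000000004
stop inner pct [-0.00175396 -0.00155536 -0.00093093  0.00531385] 676
[array([0.03994047, 0.05344769]), array([0.04023783, 0.05380316])]
bar x,y,z med [-0.06000976  0.03543067] 0.37510236181933915 [-0.0992562  -0.05370379] [0.03039679 0.10822538] 0.3919360445010437
pad top ((645.8782958984375, 924.001220703125), (175.43775939941406, 723.2398071289062), 89.82670593261719) [0.3242 0.5198] wrist [-0.1438  0.0264]
bottle [-0.0096  0.1723] eraser [-0.0235  0.1049] pen [ 0.0122 -0.1144]
```

Holder fit: yaw 26.9°, origin (0.592, 0.314), and the gap is consistent with 80 mm. The pad is at (−144, +26) mm in the holder frame and −4.7° askew. The plan is to put the open fingers loosely on both sides of the pad, shift it sideways onto the middle line and square it, then push it home from behind.

Call:
{"method": "apply_moves", "body": {
  "targets": [
    {"dp": [-0.039,-0.0465,0.0],"yaw": -1.2},
    {"dp": [-0.039,-0.0465,0.0],"yaw": -1.2},
    {"dp": [-0.039,-0.0465,-0.04],"yaw": -1.2},
    {"dp": [-0.039,-0.0465,-0.08],"yaw": -1.2},
    {"dp": [-0.039,-0.0465,-0.12],"yaw": -1.2},
    {"dp": [-0.039,-0.0465,-0.16],"yaw": -1.2},
    {"dp": [-0.039,-0.0465,-0.2],"yaw": -1.2},
    {"dp": [-0.039,-0.0465,-0.225],"yaw": -1.2},
    {"dp": [-0.039,-0.0465,-0.225],"yaw": -1.2},
    {"dp": [-0.039,-0.0465,-0.225],"yaw": -1.2},
    {"dp": [-0.039,-0.0465,-0.225],"yaw": -1.2},
    {"dp": [-0.039,-0.0465,-0.225],"yaw": -1.2}
  ],
  "grip": -1,
  "squeeze": 3
}}

```text
time_s: 3.1
tcp_pos: [0.4528, 0.2729, 0.086]
eef_rot: [-179.9, -0.2, 22.2]
contact_force: [-0.6, -0.3, 0.1]
gripper_width: 0.0875
gripper_force: 0.0
```

```bash
python3 - <<'E'
from h import *
c=cap('wrist');cv2.imwrite('pics/w2.png',c['image'][:,:,::-1]);s=get_state()
print(s['tcp_pos'],s['eef_rot'],s['gripper_width'],pad(c))
E
```

```text
[0.4527082  0.27276743 0.0859087 ] [-179.89003619   -0.21880553   22.17264212] 0.08755589213687617 (((451.62408447265625, 271.8180236816406), (75.48060607910156, 75.86873626708984), 22.22374725341797), np.float64(0.012097087621777941))
```

View pics/w2.png

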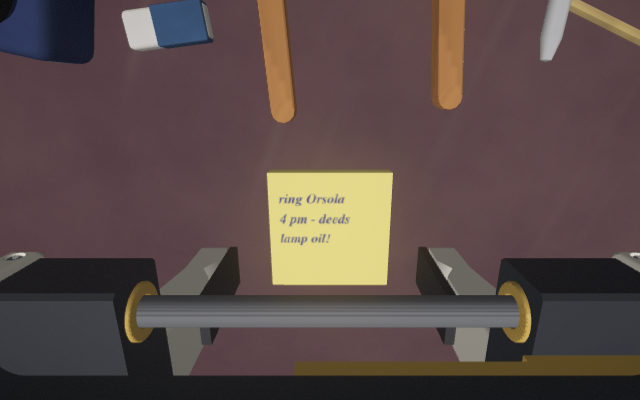

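The pad at (330,228) sits centred between the open fingers, with their axis parallel to its sides. Now I'll go down.

Call:
{"method": "apply_moves", "body": {
  "targets": [
    {"dp": [-0.001,-0.001,-0.03],"yaw": 0},
    {"dp": [-0.001,-0.001,-0.05],"yaw": 0},
    {"dp": [-0.001,-0.001,-0.059],"yaw": 0},
    {"dp": [-0.001,-0.001,-0.059],"yaw": 0},
    {"dp": [-0.001,-0.001,-0.059],"yaw": 0}
  ]
}}

```text
time_s: 3.57
tcp_pos: [0.4512, 0.2709, 0.0254]
eef_rot: [-180.0, -0.0, 22.2]
contact_force: [0.4, 0.4, 0.5]
gripper_width: 0.0876
gripper_force: 0.0
```

Call:
{"method": "apply_moves", "body": {
  "targets": [
    {"dp": [0,0,0],"yaw": 0},
    {"dp": [0,0,0],"yaw": 0},
    {"dp": [0,0,0],"yaw": 0}
  ],
  "grip": -0.75,
  "squeeze": 3
}}

```text
time_s: 3.82
tcp_pos: [0.4513, 0.2711, 0.0256]
eef_rot: [-179.9, -0.1, 22.1]
contact_force: [-0.1, -0.1, 0.7]
gripper_width: 0.0775
gripper_force: 0.0
```

Call:
{"method": "apply_moves", "body": {
  "targets": [
    {"dp": [0.002,-0.004,0],"yaw": 0.8},
    {"dp": [0.004,-0.0075,0],"yaw": 1.6},
    {"dp": [0.006,-0.011,0],"yaw": 2.4},
    {"dp": [0.008,-0.015,0],"yaw": 3.2},
    {"dp": [0.0105,-0.019,0],"yaw": 4.0},
    {"dp": [0.013,-0.023,0],"yaw": 4.8},
    {"dp": [0.013,-0.023,0],"yaw": 4.8},
    {"dp": [0.013,-0.023,0],"yaw": 4.8}
  ]
}}

```text
time_s: 4.48
tcp_pos: [0.4639, 0.247, 0.0244]
eef_rot: [180.0, 0.0, 26.9]
contact_force: [-0.5, 0.4, -0.9]
gripper_width: 0.0767
gripper_force: 0.1
```

Call:
{"method": "apply_moves", "body": {
  "targets": [
    {"dp": [0,0,0],"yaw": 0},
    {"dp": [0,0,0],"yaw": 0},
    {"dp": [0,0,0.03],"yaw": 0},
    {"dp": [0,0,0.06],"yaw": 0},
    {"dp": [-0.035,-0.018,0.06],"yaw": 0},
    {"dp": [-0.058,-0.029,0.06],"yaw": 0},
    {"dp": [-0.058,-0.029,0.06],"yaw": 0},
    {"dp": [-0.058,-0.029,0.06],"yaw": 0}
  ],
  "grip": -1
}}

```text
time_s: 5.15
tcp_pos: [0.4049, 0.2182, 0.0851]
eef_rot: [-180.0, -0.0, 27.0]
contact_force: [0.2, 0.6, -0.0]
gripper_width: 0.0877
gripper_force: 0.0
```

```bash
cat > look.py <<'E'
from h import *
import sys
o=np.array([.59225,.31376]);yw=26.93
ex=np.array([np.cos(np.radians(yw)),np.sin(np.radians(yw))]);ey=np.array([-ex[1],ex[0]])
th=lambda p:np.round([(np.array(p)[:2]-o)@ex*1000,(np.array(p)[:2]-o)@ey*1000],1)
if __name__=='__main__':
    c=cap('wrist');cv2.imwrite('pics/%s.png'%sys.argv[1],c['image'][:,:,::-1]);s=get_state()
    p,z=pad(c)
    print('tcp',s['tcp_pos'],s['eef_rot'],'holder frame',th(s['tcp_pos']))
    print('pad',p,z,'h',th(np.array(p[0])/1000),p[2]-yw)
    P=c['P'];hsv=cv2.cvtColor(c['image'],cv2.COLOR_RGB2HSV)
    m=(P[...,2]>.0115)&(P[...,2]<.02)&(hsv[...,0]<22)&(hsv[...,1]>100)
    q=P[m][:,:2]; a=np.c_[(q-o)@ex,(q-o)@ey]
    for sg in(1,-1):
        b=a[(abs(a[:,1]-sg*.047)<.012)&(a[:,0]<-.01)]
        if len(b)>50:
            k=b[:,0]>-.064;print('cheek',np.percentile(b[:,0],.5),np.polyfit(b[k,0],b[k,1],1),np.percentile(b[k,1],[2,98]))
E
python3 look.py w3
```

```text
tcp [0.40585924 0.21895735 0.08511259] [-1.79978530e+02 -7.70423878e-02  2.70063177e+01] holder frame [-2.091e+02 -1.000e-01]
pad ((464.5962829589844, 247.435302734375), (75.18596649169922, 75.92493438720703), 27.008268356323242) 0.012186605312983004 h [-143.8   -1.3] 0.07826835632324247
```

Call:
{"method": "apply_moves", "body": {
  "targets": [
    {"dp": [0,0,0],"yaw": 0},
    {"dp": [0,0,-0.02],"yaw": 0},
    {"dp": [0,0,-0.045],"yaw": 0},
    {"dp": [0,0,-0.0595],"yaw": 0},
    {"dp": [0,0,-0.0595],"yaw": 0},
    {"dp": [0.01,0.005,-0.0595],"yaw": 0},
    {"dp": [0.014,0.007,-0.0595],"yaw": 0},
    {"dp": [0.018,0.0095,-0.0595],"yaw": 0},
    {"dp": [0.022,0.012,-0.0595],"yaw": 0},
    {"dp": [0.026,0.014,-0.0595],"yaw": 0},
    {"dp": [0.03,0.0163,-0.0595],"yaw": 0},
    {"dp": [0.034,0.0185,-0.0595],"yaw": 0},
    {"dp": [0.0377,0.0207,-0.0595],"yaw": 0},
    {"dp": [0.0377,0.0207,-0.0595],"yaw": 0}
  ],
  "grip": 0.3
}}

```text
time_s: 6.37
tcp_pos: [0.4444, 0.2398, 0.0252]
eef_rot: [-180.0, -0.0, 27.0]
contact_force: [0.3, 0.0, 0.2]
gripper_width: 0.0307
gripper_force: 0.0
```

```bash
python3 look.py w4
```

```text
tcp [0.44391708 0.23952245 0.0251016 ] [-1.79992677e+02 -2.45730853e-02  2.69366598e+01] holder frame [-165.9    1. ]
pad ((489.7835388183594, 263.71539306640625), (75.29405212402344, 75.98360443115234), 26.96769905090332) 0.012168976580700763 h [-114.     1.8] 0.0376990509033206
cheek -0.0744681667623028 [-0.00977545  0.04530804] [0.03952657 0.05288098]
cheek -0.07478532251465414 [ 0.00312318 -0.0463088 ] [-0.05357108 -0.04016476]
```

View pics/w4.png

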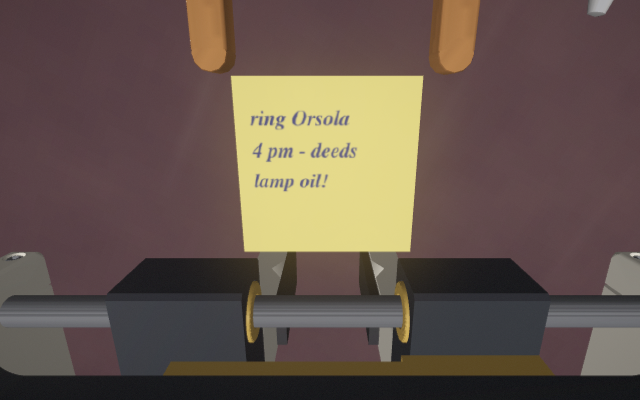

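The pad's front edge spans (232–423, 76) and the noses' inner sides are at 235 and 430, so the pad is about 2 mm left of the middle. I'll drift right while pushing in.

Call:
{"method": "apply_moves", "body": {
  "targets": [
    {"dp": [0.0025,0.0007,0],"yaw": 0},
    {"dp": [0.005,0.0014,0],"yaw": 0},
    {"dp": [0.0074,0.002,0],"yaw": 0},
    {"dp": [0.0098,0.0027,0],"yaw": 0},
    {"dp": [0.012,0.0038,0],"yaw": 0},
    {"dp": [0.0145,0.0051,0],"yaw": 0},
    {"dp": [0.0168,0.0063,0],"yaw": 0},
    {"dp": [0.019,0.0074,0],"yaw": 0},
    {"dp": [0.0214,0.0086,0],"yaw": 0},
    {"dp": [0.0214,0.0086,0],"yaw": 0}
  ]
}}

```text
time_s: 7.25
tcp_pos: [0.4655, 0.2482, 0.0251]
eef_rot: [-180.0, -0.0, 26.9]
contact_force: [-0.3, 0.5, -1.0]
gripper_width: 0.0303
gripper_force: 0.0
```

```bash
python3 look.py w5
```

```text
tcp [0.46523044 0.24803201 0.02504883] [-1.79994597e+02 -1.90747926e-02  2.69377544e+01] holder frame [-143.    -1.1]
pad ((510.3901062011719, 272.50323486328125), (75.73562622070312, 75.98758697509766), 26.962810516357422) 0.01219204988552769 h [-91.7   0.3] 0.03281051635742216
cheek -0.07377950347665593 [-0.00613216  0.04553734] [0.03948547 0.05292964]
cheek -0.07416599006163704 [-0.00120446 -0.04662158] [-0.05363635 -0.0402461 ]
```

Call:
{"method": "apply_moves", "body": {
  "targets": [
    {"dp": [0.0036,0.0018,0],"yaw": 0},
    {"dp": [0.0071,0.0036,0],"yaw": 0},
    {"dp": [0.0107,0.0054,0],"yaw": 0},
    {"dp": [0.0143,0.0072,0],"yaw": 0},
    {"dp": [0.0178,0.0091,0],"yaw": 0},
    {"dp": [0.0214,0.0109,0],"yaw": 0},
    {"dp": [0.025,0.0127,0],"yaw": 0},
    {"dp": [0.0285,0.0145,0],"yaw": 0},
    {"dp": [0.0321,0.0163,0],"yaw": 0},
    {"dp": [0.0357,0.0181,0],"yaw": 0},
    {"dp": [0.0392,0.0199,0],"yaw": 0},
    {"dp": [0.0428,0.0217,0],"yaw": 0},
    {"dp": [0.0446,0.0226,0],"yaw": 0},
    {"dp": [0.0446,0.0226,0],"yaw": 0}
  ]
}}

```text
time_s: 8.47
tcp_pos: [0.51, 0.2707, 0.025]
eef_rot: [-180.0, -0.0, 26.9]
contact_force: [0.2, 0.5, 0.3]
gripper_width: 0.0311
gripper_force: 0.0
```

```bash
python3 look.py w6
```

```text
tcp [0.50972364 0.27051935 0.02498659] [ 1.79999823e+02 -8.00602055e-03  2.69395207e+01] holder frame [-93.2  -1.2]
pad ((554.91064453125, 295.1817626953125), (75.71036529541016, 75.99234008789062), 26.956695556640625) 0.012183543516171402 h [-41.7   0.3] 0.026695556640625284
cheek -0.07317332791982643 [-0.00272667  0.04567891] [0.03948525 0.05284742]
cheek -0.0735657657054888 [-0.00243286 -0.04669499] [-0.05364918 -0.0403082 ]
```

Creep on until the force rises.

Call:
{"method": "apply_moves", "body": {
  "targets": [
    {"dp": [0.0009,0.0005,0],"yaw": 0},
    {"dp": [0.0018,0.0009,0],"yaw": 0},
    {"dp": [0.0027,0.0014,0],"yaw": 0},
    {"dp": [0.0036,0.0018,0],"yaw": 0},
    {"dp": [0.0036,0.0018,0],"yaw": 0},
    {"dp": [0.0036,0.0018,0],"yaw": 0}
  ]
}}

```text
time_s: 9.02
tcp_pos: [0.5118, 0.2713, 0.0248]
eef_rot: [180.0, 0.2, 26.9]
contact_force: [-5.4, -0.6, 3.4]
gripper_width: 0.0307
gripper_force: 2.6
```

Call:
{"method": "apply_moves", "body": {
  "targets": [
    {"dp": [0.0005,0.0003,0],"yaw": 0},
    {"dp": [0.0009,0.0005,0],"yaw": 0},
    {"dp": [0.0009,0.0005,0],"yaw": 0}
  ]
}}

```text
time_s: 9.27
tcp_pos: [0.5118, 0.2713, 0.0246]
eef_rot: [180.0, 0.3, 26.9]
contact_force: [-8.6, -1.5, 5.6]
gripper_width: 0.0303
gripper_force: 4.3
```

```bash
python3 look.py w7
```

```text
tcp [0.51184493 0.27131058 0.02468079] [179.96485134   0.25325963  26.91141161] holder frame [-90.9  -1.4]
pad ((556.2015991210938, 295.8604736328125), (75.6126708984375, 75.97371673583984), 26.915616989135742) 0.012167468264681847 h [-40.2   0.4] -0.014383010864257528
cheek -0.07317044237419004 [-0.00458914  0.04565112] [0.03949143 0.05290218]
cheek -0.07348461660424253 [-0.00230467 -0.04667508] [-0.05362675 -0.04028606]
```

View pics/w7.png

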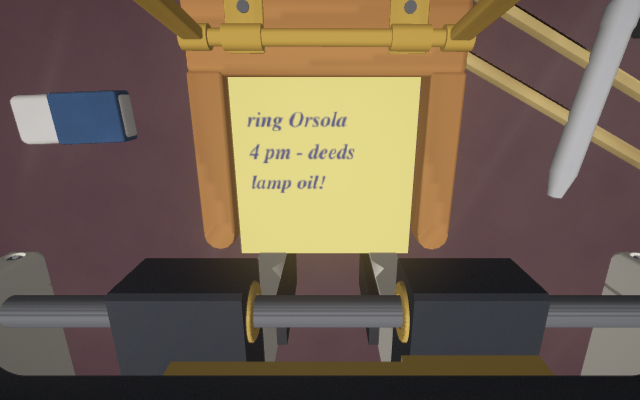

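The pad is home: its front edge touches the block at row 76, it sits squarely between the cheeks, and it sticks out slightly at (325,252). I'll back off and rise, and measure the frame from the saved view.

Call:
{"method": "apply_moves", "body": {
  "targets": [
    {"dp": [-0.0045,-0.0023,0],"yaw": 0},
    {"dp": [-0.018,-0.009,0],"yaw": 0},
    {"dp": [-0.036,-0.018,0],"yaw": 0},
    {"dp": [-0.036,-0.018,0.04],"yaw": 0},
    {"dp": [-0.036,-0.018,0.08],"yaw": 0},
    {"dp": [-0.036,-0.018,0.12],"yaw": 0},
    {"dp": [-0.036,-0.018,0.16],"yaw": 0},
    {"dp": [-0.036,-0.018,0.2],"yaw": 0},
    {"dp": [-0.036,-0.018,0.2],"yaw": 0},
    {"dp": [-0.036,-0.018,0.2],"yaw": 0}
  ],
  "grip": 0.3
}}

```text
time_s: 10.15
tcp_pos: [0.4791, 0.2558, 0.2283]
eef_rot: [-179.9, -0.4, 27.0]
contact_force: [0.4, -0.1, -1.5]
gripper_width: 0.0302
gripper_force: 0.0
```

```bash
python3 look.py w8; python3 - <<'E'
from look import *
for name,c in(('w1',None),('wrist',cap('wrist')),('scene',cap('scene')),('top',cap('top'))):
    P=(np.load('w1P.npy') if c is None else c['P']).reshape(-1,3)
    P=P[(P[:,2]>.03)&(P[:,2]<.16)];b=np.c_[(P[:,:2]-o)@ex,(P[:,:2]-o)@ey,P[:,2]]
    b=b[(abs(b[:,1])<.06)&(b[:,0]>-.02)&(b[:,0]<.06)]
    print(name,len(b))
    if len(b)<20: continue
    for lo,hi in((.03,.06),(.06,.09),(.09,.105),(.105,.115),(.115,.125),(.125,.14)):
        k=b[(b[:,2]>lo)&(b[:,2]<hi)]
        if len(k)>5: print(lo,len(k),np.round(np.median(k,0)*1000,1),np.round(k.min(0)*1000,1),np.round(k.max(0)*1000,1))
E
```

```text
tcp [0.47814998 0.25501516 0.22610614] [-1.79925041e+02 -1.57899524e-01  2.69372877e+01] holder frame [-128.3   -0.7]
pad ((556.3592529296875, 296.08453369140625), (75.47722625732422, 76.47972106933594), 26.950223922729492) 0.012406491001464404 h [-40.    0.5] 0.02022392272949247
cheek -0.07356446637724295 [-0.00539957  0.04608337] [0.03964422 0.05314518]
cheek -0.07358960498645795 [-0.0025232  -0.04713573] [-0.05393394 -0.04042978]
w1 2532
0.03 118 [ 13.9 -43.6  46.2] [ 10.9 -51.5  30. ] [16.5 50.3 59.9]
0.06 130 [19.5 42.8 77.7] [ 16.2 -51.3  60. ] [22.9 50.3 89.9]
0.09 160 [23.1 33.4 98.7] [ 21.4 -52.4  90.1] [ 24.7  51.9 104.9]
0.105 160 [ 25.1  33.1 110.4] [ 23.9 -52.9 105.1] [ 26.3  52.3 115. ]
0.115 1964 [ 22.8  -0.7 118.6] [ 12.5 -53.7 115. ] [ 30.4  52.  121.9]
wrist 497
0.03 321 [13.9 42.3 46.4] [ 10.3 -51.2  30.1] [18.5 50.2 60. ]
0.06 176 [ 17.4 -43.5  67.2] [ 15.5 -51.3  60.1] [19.5 50.1 74.6]
scene 517
0.03 77 [ 11.4 -44.2  44.3] [  6.2 -52.4  30.1] [15.9 50.3 59.5]
0.06 82 [ 16.8 -34.1  74.2] [ 12.  -52.   60.3] [21.5 50.1 90. ]
0.09 189 [ 20.4 -15.   97.8] [ 17.  -53.7  90.4] [ 24.6  51.2 105. ]
0.105 73 [ 22.2 -32.8 109.5] [ 10.3 -53.9 105.1] [ 26.2  50.9 115. ]
0.115 96 [ 18.5 -13.6 116.9] [  7.7 -52.2 115.1] [ 27.   50.4 119.6]
top 210
0.06 20 [17.  47.8 77.9] [15.2 43.2 65.8] [20.7 50.9 88.2]
0.09 32 [20.6 43.9 99.2] [18.5 30.2 90.3] [ 22.1  52.6 104.7]
0.105 26 [ 22.6  41.4 110.2] [ 21.3  -2.1 106. ] [ 28.7  52.8 115. ]
0.115 131 [ 23.5  23.5 120.1] [ 10.9  -7.5 115.4] [ 28.2  52.5 124.3]
```

Frame angle is about 1.74 rad; its bar is at z 92–120 mm with its far face at x ≈ +29 mm. I'll go over it and come down behind.

Call:
{"method": "apply_moves", "body": {
  "targets": [
    {"dp": [0.0355,0.018,0],"yaw": 0},
    {"dp": [0.071,0.036,0],"yaw": 0},
    {"dp": [0.1065,0.054,0],"yaw": 0},
    {"dp": [0.142,0.072,0],"yaw": 0},
    {"dp": [0.1676,0.0855,0],"yaw": 0},
    {"dp": [0.1676,0.0855,0],"yaw": 0},
    {"dp": [0.1676,0.0855,0],"yaw": 0},
    {"dp": [0.1676,0.0855,-0.035],"yaw": 0},
    {"dp": [0.1676,0.0855,-0.07],"yaw": 0},
    {"dp": [0.1676,0.0855,-0.1065],"yaw": 0},
    {"dp": [0.1676,0.0855,-0.1065],"yaw": 0},
    {"dp": [0.1676,0.0855,-0.1065],"yaw": 0},
    {"dp": [0.1676,0.0855,-0.1065],"yaw": 0}
  ]
}}

```text
time_s: 11.43
tcp_pos: [0.6462, 0.3406, 0.1207]
eef_rot: [180.0, -0.1, 27.0]
contact_force: [-0.6, -0.2, 0.3]
gripper_width: 0.0307
gripper_force: 0.0
```

```bash
python3 - <<'E'
from look import *
s=get_state();print(th(s['tcp_pos']),s['tcp_pos'],s['contact_force'])
x0=th(s['tcp_pos'])[0]/1000;z0=s['tcp_pos'][2]
W=[(27,100),(16,100),(5,100),(-7,96.5),(-18.7,92.3),(-28,86.5),(-36.5,80.6),(-44.5,73),(-51.3,64.5),(-56.5,54.5),(-60.7,44.4),(-64,33),(-66,24)]
for X,Z in W:
    d=ex*(X/1000-x0);print(X,np.round([*d,(Z+22)/1000-z0],4).tolist())
E
```

```text
[60.3 -0.5] [0.64622612 0.34057523 0.12070795] [-0.57215928 -0.1799772   0.25120751]
27 [-0.0297, -0.0151, 0.0013]
16 [-0.0395, -0.0201, 0.0013]
5 [-0.0493, -0.025, 0.0013]
-7 [-0.06, -0.0305, -0.0022]
-18.7 [-0.0704, -0.0358, -0.0064]
-28 [-0.0787, -0.04, -0.0122]
-36.5 [-0.0863, -0.0438, -0.0181]
-44.5 [-0.0934, -0.0475, -0.0257]
-51.3 [-0.0995, -0.0505, -0.0342]
-56.5 [-0.1041, -0.0529, -0.0442]
-60.7 [-0.1079, -0.0548, -0.0543]
-64 [-0.1108, -0.0563, -0.0657]
-66 [-0.1126, -0.0572, -0.0747]
```

Call:
{"method": "apply_moves", "body": {
  "targets": [
    {"dp": [-0.01,-0.005,0],"yaw": 0},
    {"dp": [-0.018,-0.009,0.001],"yaw": 0},
    {"dp": [-0.024,-0.012,0.001],"yaw": 0},
    {"dp": [-0.0297,-0.0151,0.0013],"yaw": 0},
    {"dp": [-0.0345,-0.0175,0.0013],"yaw": 0},
    {"dp": [-0.0395,-0.02,0.0013],"yaw": 0},
    {"dp": [-0.0445,-0.0225,0.0013],"yaw": 0},
    {"dp": [-0.0493,-0.025,0.0013],"yaw": 0},
    {"dp": [-0.0547,-0.0278,0],"yaw": 0},
    {"dp": [-0.06,-0.0305,-0.0022],"yaw": 0},
    {"dp": [-0.0652,-0.0332,-0.0042],"yaw": 0},
    {"dp": [-0.0704,-0.0358,-0.0064],"yaw": 0},
    {"dp": [-0.0746,-0.038,-0.0092],"yaw": 0},
    {"dp": [-0.0787,-0.04,-0.0122],"yaw": 0},
    {"dp": [-0.0787,-0.04,-0.0122],"yaw": 0}
  ]
}}

```text
time_s: 12.68
tcp_pos: [0.5656, 0.2994, 0.1055]
eef_rot: [180.0, 0.1, 26.9]
contact_force: [-0.3, -0.1, -0.0]
gripper_width: 0.0306
gripper_force: 0.0
```

```bash
python3 - <<'E'
from look import *
s=get_state();print(th(s['tcp_pos']),s['tcp_pos'],s['contact_force'],s['eef_rot'])
c=cap('scene');cv2.imwrite('pics/s2.png',cv2.resize(c['image'][100:300,220:500],None,fx=2.5,fy=2.5)[:,:,::-1])
E
```

```text
[-30.2  -0.7] [0.56564865 0.29941295 0.10547523] [-0.34415676 -0.07581945 -0.01346438] [1.79986714e+02 1.05385334e-01 2.69369155e+01]
```

View pics/s2.png

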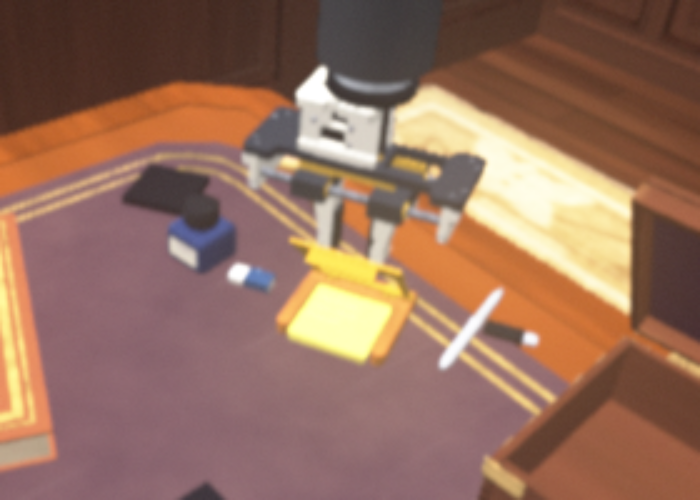

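The bar follows the fingers, and the frame is about half shut at (345,265), with everything else in place. I'll continue along the arc.

Call:
{"method": "apply_moves", "body": {
  "targets": [
    {"dp": [-0.0038,-0.0019,-0.003],"yaw": 0},
    {"dp": [-0.0076,-0.0038,-0.0059],"yaw": 0},
    {"dp": [-0.0112,-0.0057,-0.0097],"yaw": 0},
    {"dp": [-0.0147,-0.0075,-0.0135],"yaw": 0},
    {"dp": [-0.0178,-0.009,-0.0178],"yaw": 0},
    {"dp": [-0.0208,-0.0105,-0.022],"yaw": 0},
    {"dp": [-0.0231,-0.0117,-0.027],"yaw": 0},
    {"dp": [-0.0254,-0.0129,-0.032],"yaw": 0},
    {"dp": [-0.0273,-0.0139,-0.037],"yaw": 0},
    {"dp": [-0.0292,-0.0148,-0.0421],"yaw": 0},
    {"dp": [-0.0307,-0.0156,-0.0478],"yaw": 0},
    {"dp": [-0.0321,-0.0163,-0.0535],"yaw": 0},
    {"dp": [-0.033,-0.0168,-0.058],"yaw": 0},
    {"dp": [-0.0339,-0.0172,-0.0615],"yaw": 0},
    {"dp": [-0.0339,-0.0172,-0.0615],"yaw": 0}
  ]
}}

```text
time_s: 13.98
tcp_pos: [0.5329, 0.2829, 0.0449]
eef_rot: [180.0, 0.0, 27.0]
contact_force: [0.1, 0.1, 0.4]
gripper_width: 0.0311
gripper_force: 0.0
```

Call:
{"method": "apply_moves", "body": {
  "targets": [
    {"dp": [-0.004,-0.002,-0.001],"yaw": 0},
    {"dp": [-0.004,-0.002,-0.002],"yaw": 0},
    {"dp": [-0.004,-0.002,-0.003],"yaw": 0},
    {"dp": [-0.004,-0.002,-0.003],"yaw": 0}
  ]
}}

```text
time_s: 14.32
tcp_pos: [0.5306, 0.2822, 0.0445]
eef_rot: [-180.0, -0.3, 27.0]
contact_force: [-1.1, -1.0, 18.1]
gripper_width: 0.0306
gripper_force: 9.0
```

Call:
{"method": "apply_moves", "body": {
  "targets": [
    {"dp": [0,0,0.004],"yaw": 0},
    {"dp": [0,0,0.02],"yaw": 0},
    {"dp": [0,0,0.06],"yaw": 0},
    {"dp": [-0.03,-0.015,0.1],"yaw": 0},
    {"dp": [-0.06,-0.03,0.14],"yaw": 0},
    {"dp": [-0.07,-0.035,0.18],"yaw": 0},
    {"dp": [-0.07,-0.035,0.18],"yaw": 0},
    {"dp": [-0.07,-0.035,0.18],"yaw": 0},
    {"dp": [-0.07,-0.035,0.18],"yaw": 0}
  ]
}}

```text
time_s: 15.07
tcp_pos: [0.4588, 0.2462, 0.2234]
eef_rot: [-179.9, -0.2, 27.0]
contact_force: [0.5, 0.1, -0.5]
gripper_width: 0.0308
gripper_force: 0.0
```

```bash
python3 - <<'E'
from look import *
c=cap('wrist');cv2.imwrite('pics/w9.png',c['image'][:,:,::-1])
P=c['P'].reshape(-1,3);b=np.c_[(P[:,:2]-o)@ex,(P[:,:2]-o)@ey,P[:,2]]
k=b[(abs(b[:,1])<.045)&(b[:,0]>-.084)&(b[:,0]<-.063)&(b[:,2]>.005)];print('bar z',np.percentile(k[:,2],[5,50,95]))
k=b[(abs(abs(b[:,1])-.047)<.003)&(b[:,0]>-.05)&(b[:,0]<-.01)&(b[:,2]>.01)];print('arms z',np.percentile(k[:,2],[5,50,95]),np.polyfit(k[:,0],k[:,2],1))
E
```

```text
bar z [0.02117516 0.0224554  0.02366161]
arms z [0.02134391 0.02250624 0.02384508] [-0.00270573  0.02246115]
```

View pics/w9.png

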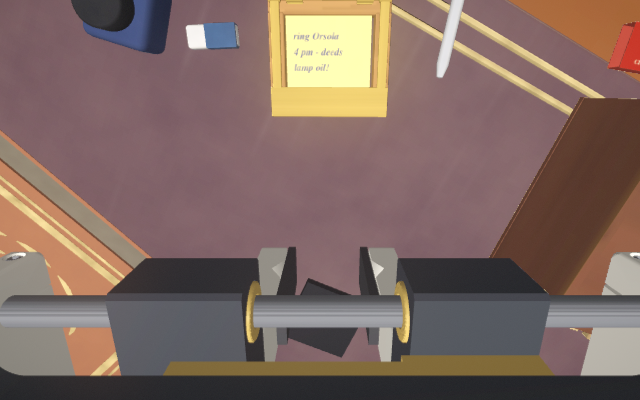

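The frame lies level: the bar at (329,102) measures z = 22.5 mm, as it should when shut, and the pad sits flat beneath it. The bottle, eraser and pen that are in view look untouched, and the robot is clear.

```bash
python3 -c "
from plant import r
print(r.close_job())"
```

```text
the job is handed in; nothing more can be done
None
```

The job is handed in: the pad was pushed fully home, the brass frame is shut over it (bar measured level at 22.5 mm), and the robot is clear; no verdict came back.

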